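# Index the click-stop vial carousel to the pointer

### The job

Turn the vial carousel anticlockwise, seen from above, until the single vial that stands apart from the group of three is in front of the pointer on the base and the sprung pawl has dropped in behind that tooth. Then let go, so that the carousel rests there on its click stop.

Things in the scene. Friction and masses are not known exactly. Their poses are not given: they have to be found in the camera images.
- carousel_knob (a point): Point on the vertical axis of the vial carousel, in its knob, 96 mm above the bench. Knob: round, black, ridged, 42 mm across, 80 to 108 mm above the bench, on a 16 mm stem; grip it at any yaw; under 0.1 N m turns it. Below: white tray 106 mm across, vials in it up to 60 mm high; steel ratchet wheel 126 mm; base 184 mm, fixed to the bench. Turns only anticlockwise from above, 36 degrees per tooth.
- lone_vial (a point): The single vial, 12 mm across, 34 mm tall, grey cap, fixed in one of the tray's ten wells (36 degrees apart), the wells beside it empty; three like vials stand side by side across the tray. This point: centre of its underside, 42 mm from the axis, 26 mm above the bench. Goes round with the knob. At the start it has one or two teeth to go, anticlockwise, to the pointer.
- load_place (a point): The place in front of the pointer, 42 mm from the axis, 26 mm above the bench, fixed to the base. The pointer is a small aluminium post, 51 mm high, at the base's rim, with a cone aimed at the axis. With the right tooth caught the lone vial's point is here to about 1 mm. A carousel turned a whole tooth too far cannot be turned back.
- pawl (a joint): Sprung steel pawl on the base, its tip on the teeth a quarter turn clockwise from the pointer; rad: 0 swung clear, 0.04 on a tooth's crest, 0.20 fully dropped in. Its spring also turns the released carousel gently clockwise until a tooth meets it: let go short of a tooth, the carousel falls back to the one before; let go up to 25 degrees past a tooth, it comes back to rest at it.

How it is judged:
At the end, for the whole second after the job is handed in: The lone vial stands within 10 mm of the place in front of the pointer and the pawl has dropped in behind its tooth (joint above 0.14 rad); both stay so after release (horizontal distance between lone_vial and load_place below 0.01 m and value of joint pawl above 0.14 rad); the robot touches nothing.
It also fails if it takes over 32 s, if anything falls off the work surface, if the arm or the gripper's body presses on something with over 40 N, if the wrist force passes 120 N, or if a joint passes its speed limit or range.

### The arm

A 7-joint arm with a two-finger parallel gripper is mounted at the origin on a cart in front of the work surface, level with it; the furniture and walls round the work are solid. World frame = base frame: x ahead of the robot, y to its left, z up, the work surface at z = 0. Lengths are in m, angles in rad, forces in N, time in s.
With the tool pointing down it reaches from about 0.4 to 0.85 m from the base axis. Payload 10.4 kg.
Tool frame: the origin (TCP) lies midway between the tips of the shut fingers; the grasp point (between the pads) lies 19 mm behind it; z points along the fingers, y is the line along which they close (so a half turn about z gives the same grasp; the last joint's range is limited). The gripper opens to 87 mm and grips with 3 to 60 N. Pads are 19 mm wide; open, the fingers measure 117 mm over their backs; the gripper's body (75 mm by 190 mm) begins 51 mm behind the grasp point.
Start: joints at [-1.224, 0.332, -0.065, 1.46, 0.022, 1.35, -0.088], TCP at [0.226, 0.583, 0.196] pointing down, gripper open.
Joint ranges: [-2.6, 2.6], [-0.5, 2.12], [-1.47, 1.34], [0.16, 2.42], [-1.27, 4.41], [0.06, 2.06], [-2.6, 2.6]. Speed limits (rad/s): [2.22, 2.22, 2.79, 2.79, 3.14, 3.14, 3.14].

### API

Orientations are given as a unit quaternion [x, y, z, w].
In Python, from bench import r gives the robot as it stands.
- The arm moves only by the tool apply_moves, never from a script. Its argument "steps" is a list of rows, each a list of 7 numbers: the turn, a rotation vector about the tool's x, y, z in rad, then the shift along the tool's x, y, z in mm, then the opening, from -1 (shut) to 1 (fully open). In form: [[ax, ay, az, x, y, z, claw], ...]. A call has 1 to 20 rows; each row is the pose to reach, as a shift and turn from the pose commanded when the call began, along the tool's axes at that moment; what a row does not reach only later rows make up. A row lasts 1/12 s, in which the tool goes at most 41.7 mm and 7.16 degrees, less where a joint would pass 70% of its speed; a pose out of reach is approached as far as the arm can. A call with a gripper value outside its range is refused whole. The fingers move at their own pace and stop on an object; "force" is the grip in N (left out, the last holds). Time passes only in rows, so rows that repeat a pose let the fingers close. It gives the time, the measured TCP pose, the force, the opening and the grip force at its end, in the units of the state.
- r.read_state(): the state, without advancing time (a new reading comes with each control period).
- r.camera(name): name is "scene" or "top" or "wrist"; returns a dict with "pixels" (400x640x3 uint8, red, green, blue), "z_map" (400x640 float32, m along the optical axis (not along the pixel's ray), 0 where there is no reading), "fovy" (degrees; the focal length in pixels is half the picture's height over the tangent of half this angle, whatever the lens; pixels are square), "cx", "cy" (the principal point, pixels), "k1" (the pictures are not rectified: a ray, as slopes to the right and down, at radius r is drawn at 1 + k1 r^2 times it, then the intrinsics apply), "position" and "orientation" of the camera in the world. Camera axes: x right, y down, z forward; pixel columns grow to the right and rows downward; lengths in m; the calibration is good to about 2 mm. A picture is of the moment at which its call begins.
- r.close_job(): hands the job in; it is judged then, once.
The state is a dict: "time": time; "joint_positions": joint angles; "joint_vel": joint speeds; "joint_torque": joint torques, N m; "ee_pos": TCP position; "eef_rot": TCP orientation; "ft_force": force on the tool from outside, world axes, zero at the start; "torque": the same for the moment, N m; "width": finger opening in m; "grip_force": force on a finger pad.
Only numpy, scipy, OpenCV 4.12 (cv2) and the standard library are available. Lean on these libraries where they do the work, as an engineer would, in place of code of your own. Each camera call takes 0.05 s, during which the arm holds its last target. There are 200 camera calls.

## Working session

There is one attempt and no reset: what is moved stays moved. The work goes in short steps, Python scripts to look and compute and a tool call to move; the robot and the scene stay as the last step left them, time stands still between calls to the robot, and variables do not carry over. Pictures are saved under pics/ and viewed, at most 10 in all, crops included, and the job is handed in when it is done.

Besides the shell and the picture viewer there is one more tool, called after ">>>" as name([rows], argument=value, ...), one row to a line, values as JSON. apply_moves: Moves the arm, as the interface text tells. Its arguments: {"type":"object","properties":{"steps":{"type":"array","items":{"type":"array","items":{"type":"number"}}},"force":{"type":"number"}},"required":["steps"]}

```bash
mkdir -p pics; ls
cat > h.py <<'E'
import numpy as np, cv2
from scipy.spatial.transform import Rotation as R
from bench import r
def cam(n):
    c=r.camera(n); c['f']=200/np.tan(np.radians(c['fovy'])/2)
    c['K']=np.array([[c['f'],0,c['cx']],[0,c['f'],c['cy']],[0,0,1]]); c['D']=np.array([c['k1'],0,0,0,0.])
    c['R']=R.from_quat(c['orientation']).as_matrix(); return c
def cloud(c):
    h,w=c['z_map'].shape; u,v=np.meshgrid(np.arange(w),np.arange(h))
    p=np.stack([u,v],-1).reshape(-1,1,2).astype(float)
    s=cv2.undistortPoints(p,c['K'],c['D']).reshape(h,w,2); z=c['z_map'][...,None]
    return np.concatenate([s*z,z],-1)@c['R'].T+np.array(c['position'])
def ray(c,u,v):
    s=cv2.undistortPoints(np.array([[[u,v]]],float),c['K'],c['D'])[0,0]
    return c['R']@np.array([s[0],s[1],1])
def plane(c,u,v,z):
    d=ray(c,u,v);p=np.array(c['position']);return p+d*(z-p[2])/d[2]
def proj(c,P):
    q=(np.atleast_2d(P)-c['position'])@c['R']
    return cv2.projectPoints(q,np.zeros(3),np.zeros(3),c['K'],c['D'])[0][:,0]
def save(c,n,crop=None,s=1):
    im=c['pixels'][...,::-1]
    if crop: a,b,x,y=crop; im=im[b:y,a:x]
    cv2.imwrite('pics/'+n,cv2.resize(im,None,fx=s,fy=s,interpolation=cv2.INTER_CUBIC))
E
python3 - <<'E'
from h import *
a=cam('scene');b=cam('top')
for c in(a,b): print(c['position'],c['fovy'],c['k1'])
save(a,'s0.png');save(b,'t0.png')
s=r.read_state();print(s['time'],s['ee_pos'],s['eef_rot'],s['width'])
E
```

```text
pics
[ 0.09694202 -0.33598532  0.73381547] 55.152971436472484 -0.0296085314117704
[0.46161489 0.07155951 0.94216908] 44.341476157290934 -0.1337186121493689
0.1 [0.22576634 0.58238656 0.19541843] [ 1.83843124e-01  9.82955384e-01 -6.40563706e-04 -9.09836192e-05] 0.08695565914365563
```

View pics/s0.png

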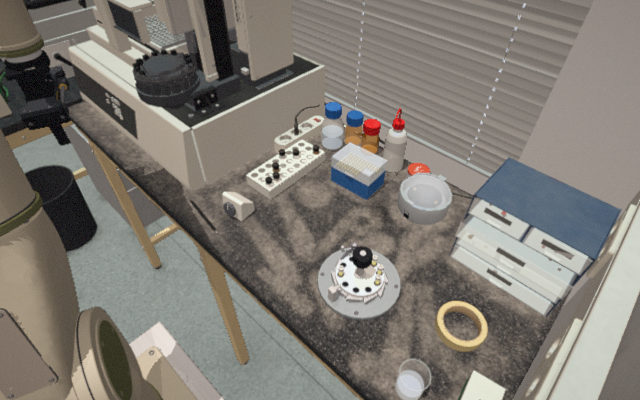

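View pics/t0.png

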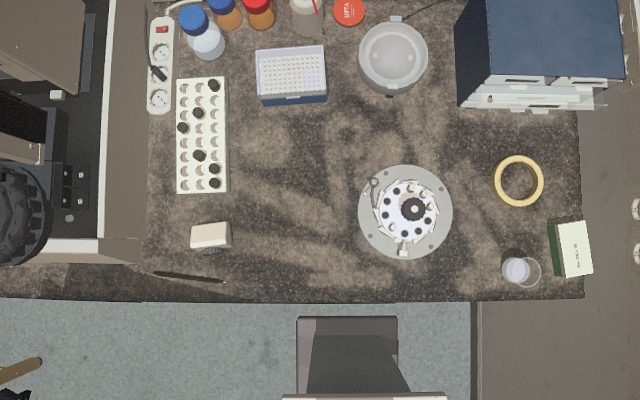

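The scene picture shows the carousel at about (360,280), with its black knob at (362,257). In the top picture the base is centred at about (405,211) and the knob at (414,209). I'll zoom in on both.

Run:
```python
from h import *
a=cam('scene');b=cam('top')
A=cv2.resize(a['pixels'][235:325,310:410,::-1],(400,360),interpolation=cv2.INTER_CUBIC)
B=cv2.resize(b['pixels'][160:262,355:457,::-1],(400,400),interpolation=cv2.INTER_CUBIC)
A=cv2.copyMakeBorder(A,0,40,0,0,cv2.BORDER_CONSTANT)
cv2.imwrite('pics/z0.png',np.hstack([A,B]))
for n,c in(('s',a),('t',b)):
    P=cloud(c); g=c['pixels'].max(-1)
    m=(P[...,2]>.078)&(P[...,2]<.13)&(g<70)&(np.hypot(P[...,0]-.46,P[...,1]+.09)<.12)
    q=P[m];print(n,m.sum(),q.mean(0),q.min(0),q.max(0))
    v,u=np.where(m);print(u.mean(),v.mean())
    t=q[q[:,2]>.104];print('top',len(t),(t.max(0)+t.min(0))/2,np.ptp(t,axis=0))
    m=(P[...,2]>.003)&(P[...,2]<.02)&(np.hypot(P[...,0]-.46,P[...,1]+.09)<.14)
    q=P[m];print('base',(q.max(0)+q.min(0))/2,np.ptp(q,axis=0))
print(plane(b,405,211,.0), plane(b,414,209,.108),plane(a,362,257,.1))
```

```text
s 308 [ 0.49698373 -0.08293437  0.10383192] [ 0.48271878 -0.10030524  0.08448499] [ 0.52148518 -0.06035461  0.11249798]
361.66883116883116 257.35714285714283
top 209 [ 0.50211452 -0.07946058  0.10825986] [0.03874131 0.03821194 0.00847624]
base [ 0.4627271  -0.08820571  0.01149674] [0.2627127  0.27523456 0.01699174]
t 25 [ 0.50235986 -0.07276624  0.10270733] [ 0.48561917 -0.09566757  0.09017377] [ 0.52298857 -0.05933596  0.11037576]
410.56 210.32
top 16 [ 0.50430387 -0.07757915  0.10756824] [0.0373694  0.03617684 0.00561503]
base [ 0.46571373 -0.09055377  0.01148012] [0.26634164 0.27686666 0.01695997]
[ 0.5060788  -0.07967849  0.        ] [ 0.50431914 -0.07786473  0.108     ] [ 0.50053959 -0.08137028  0.1       ]
```

View pics/z0.png

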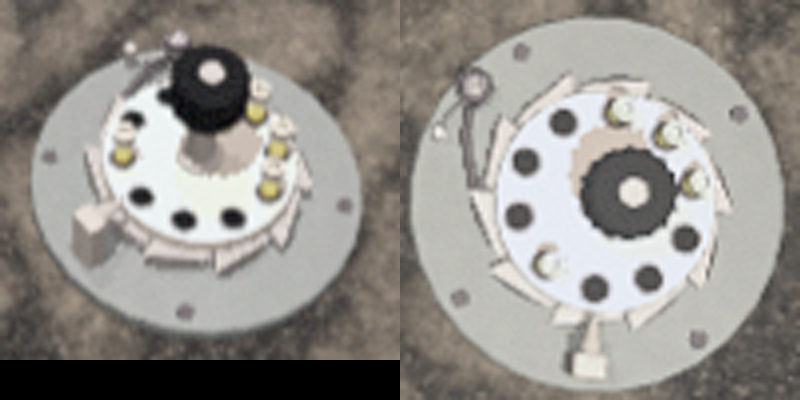

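The axis is at about (0.503, -0.079). The lone vial's cap is at crop (548,263), the pointer at (590,350), and one well sits at the pointer. So it looks like one tooth to go. I'll check the angles with numbers, and check the obstacles along the path.

Run:
```python
from h import *
a=cam('scene');b=cam('top')
ax=np.array([.503,-.079])
f=lambda x,y:(355+(x-400)/3.9216,160+y/3.9216)
g=lambda x,y:(310+x/4,235+y/4)
def pr(n,p): d=p[:2]-ax; print(n,np.round(p,4),'r',np.round(np.hypot(*d),4),'ang',np.round(np.degrees(np.arctan2(d[1],d[0]))%360,1))
print('base z0',plane(b,*f(597,204),.01),plane(a,*g(196,190),.01))
for n,x,y,z in[('lone',548,263,.060),('well',595,288,.03),('wellL',520,215,.03),('v1',620,110,.06),('v2',668,133,.06),('v3',695,182,.06),('post',589,360,.051),('w',685,238,.03),('w',648,278,.03),('w',563,123,.03),('w',526,161,.03)]: pr(n,plane(b,*f(x,y),z))
for n,x,y,z in[('lone s',124,133,.060),('post s',92,212,.051),('well s',141,197,.03)]: pr(n,plane(a,*g(x,y),z))
P=np.concatenate([cloud(a).reshape(-1,3),cloud(b).reshape(-1,3)])
for x in np.arange(.1,.65,.05):
  print(round(x,2),[round(float(np.max(P[(abs(P[:,0]-x)<.025)&(abs(P[:,1]-y)<.05)][:,2],initial=-1)),2) for y in np.arange(.7,-.25,-.1)])
```

```text
base z0 [ 0.50366006 -0.0784937   0.01      ] [ 0.49926693 -0.0841257   0.01      ]
lone [ 0.4744 -0.0475  0.06  ] r 0.0425 ang 132.2
well [ 0.4629 -0.0738  0.03  ] r 0.0404 ang 172.5
wellL [ 0.4977 -0.0384  0.03  ] r 0.0409 ang 97.4
v1 [ 0.5448 -0.0818  0.06  ] r 0.0419 ang 356.1
v2 [ 0.534 -0.104  0.06 ] r 0.0399 ang 321.1
v3 [ 0.5113 -0.1162  0.06  ] r 0.0381 ang 282.6
post [ 0.4296 -0.0672  0.051 ] r 0.0743 ang 170.9
w [ 0.4863 -0.1172  0.03  ] r 0.0417 ang 246.4
w [ 0.4675 -0.0992  0.03  ] r 0.0409 ang 209.6
w [ 0.5415 -0.0596  0.03  ] r 0.0431 ang 26.8
w [ 0.5234 -0.0416  0.03  ] r 0.0426 ang 61.4
lone s [ 0.4724 -0.0516  0.06  ] r 0.041 ang 138.1
post s [ 0.4294 -0.068   0.051 ] r 0.0744 ang 171.5
well s [ 0.4645 -0.0726  0.03  ] r 0.039 ang 170.5
0.1 [-0.88, -0.89, -0.88, -0.89, -0.89, 0.0, 0.54, 0.53, -0.15, -0.79]
0.15 [-0.88, 0.39, 0.39, -0.88, -0.89, 0.0, 0.0, 0.01, 0.01, 0.0]
0.2 [-0.89, 0.46, 0.51, -0.89, -0.89, -0.89, -0.89, -0.89, -0.89, -0.89]
0.25 [0.34, 0.51, 0.52, -0.89, -0.89, -0.89, -1.0, -1.0, -1.0, -1.0]
0.3 [0.34, 0.34, -0.89, -0.89, -0.89, -0.89, -1.0, -1.0, -1.0, -1.0]
0.35 [0.01, 0.01, 0.01, 0.01, 0.01, 0.01, 0.01, 0.01, 0.01, 0.01]
0.4 [0.17, 0.31, 0.31, 0.17, 0.04, 0.01, 0.01, 0.02, 0.05, 0.01]
0.45 [0.2, 0.31, 0.31, 0.2, 0.06, 0.01, 0.94, 0.06, 0.06, 0.02]
0.5 [0.41, 0.32, 0.32, 0.2, 0.04, 0.01, 0.01, 0.06, 0.11, 0.02]
0.55 [0.41, 0.44, 0.45, 0.2, 0.06, 0.01, 0.01, 0.04, 0.11, 0.03]
0.6 [0.39, 0.42, 0.45, 0.2, 0.06, 0.01, 0.01, 0.02, 0.02, 0.01]
```

The lone vial is at about 135° and the pointer at about 171°, so it is one tooth to go. I'll move to above the knob, keeping in front of the instrument.

>>> apply_moves([
  [0, 0, 0, -98, -157, -65, 1],
  [0, 0, 0, -98, -157, -65, 1],
  [0, 0, 0, -98, -157, -65, 1],
  [0, 0, 0, -98, -157, -65, 1],
  [0, 0, 0, -98, -157, -65, 1],
  [0, 0, 0, -98, -157, -65, 1],
  [0, 0, 0.8, -337, -386, -45, 1],
  [0, 0, 0.8, -337, -386, -45, 1],
  [0, 0, 0.8, -337, -386, -45, 1],
  [0, 0, 0.8, -337, -386, -45, 1],
  [0, 0, 0.8, -337, -386, -45, 1],
  [0, 0, 0.8, -337, -386, -45, 1],
  [0, 0, 0.8, -337, -386, -45, 1],
  [0, 0, 0.8, -337, -386, -45, 1],
  [0, 0, 0.8, -337, -386, -45, 1],
  [0, 0, 1.2, -498, -516, -5, 1],
  [0, 0, 1.2, -498, -516, -5, 1],
  [0, 0, 1.2, -498, -516, -5, 1],
  [0, 0, 1.2, -498, -516, -5, 1],
  [0, 0, 1.2, -498, -516, -5, 1],
], force=35)

```text
time: 1.97
ee_pos: [0.5034, -0.078, 0.2015]
eef_rot: [0.707, 0.707, 0.0, 0.0]
ft_force: [-0.1, 0.1, 0.2]
width: 0.087
grip_force: 0.0
```

Run:
```python
from h import *
s=r.read_state();print(s['time'],s['ee_pos'],R.from_quat(s['eef_rot']).as_matrix().round(3),s['joint_positions'])
c=cam('wrist');save(c,'w1.png');P=cloud(c)
m=(P[...,2]>.1)&(P[...,2]<.115)&(np.hypot(P[...,0]-.503,P[...,1]+.079)<.05)&(c['pixels'].max(-1)<90)
q=P[m];v,u=np.where(m);print(c['position'],m.sum(),(q.max(0)+q.min(0))/2,np.ptp(q,axis=0),np.median(q,axis=0))
u0,v0=(u.min()+u.max())/2,(v.min()+v.max())/2;print(u0,v0,plane(c,u0,v0,.108))
```

```text
1.9667 [ 0.50340527 -0.07799378  0.20152961] [[ 0.001  1.     0.001]
 [ 1.    -0.001 -0.   ]
 [-0.     0.001 -1.   ]] [-0.52895758  0.06066312  0.62434799  1.78388665 -0.03677801  1.30741466
  0.10336963]
[ 0.50295828 -0.00820958  0.39038861] 1017 [ 0.50433924 -0.07812381  0.10531507] [0.04115193 0.04073304 0.01034448] [ 0.50381142 -0.07661859  0.10804452]
323.5 195.0 [ 0.50433099 -0.07690659  0.108     ]
```

View pics/w1.png

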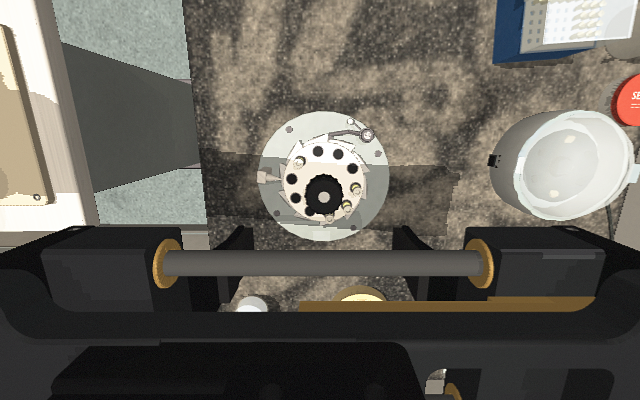

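The wrist picture shows the knob at (324,195), the lone vial at (300,161) and the pointer at (265,177). The three views agree on an axis of about (0.504, -0.078). I'll descend and grip.

>>> apply_moves([
  [0, 0, 0, 0, 0, 40, 1],
  [0, 0, 0, 0, 0, 70, 1],
  [0, 0, 0, 0, 0, 95, 1],
  [0, 0, 0, 0, 1, 110, 1],
  [0, 0, 0, 0, 1, 122, 1],
  [0, 0, 0, 0, 1, 122, 1],
  [0, 0, 0, 0, 1, 122, -1],
  [0, 0, 0, 0, 1, 122, -1],
  [0, 0, 0, 0, 1, 122, -1],
  [0, 0, 0, 0, 1, 122, -1],
  [0, 0, 0, 0, 1, 122, -1],
  [0, 0, 0, 0, 1, 122, -1],
  [0, 0, 0, 0, 1, 122, -1],
  [0, 0, 0, 0, 1, 122, -1],
], force=25)

```text
time: 3.18
ee_pos: [0.5036, -0.0763, 0.0797]
eef_rot: [0.707, 0.707, 0.0, -0.0]
ft_force: [-0.2, -0.3, 0.8]
width: 0.0418
grip_force: 0.2
```

>>> apply_moves([
  [0, 0, 0, 0, 0, 0, -1],
  [0, 0, 0, 0, 0, 0, -1],
  [0, 0, 0, 0, 0, 0, -1],
  [0, 0, 0, 0, 0, 0, -1],
  [0, 0, -0.1, 0, 0, 0, -1],
  [0, 0, -0.2, 0, 0, 0, -1],
  [0, 0, -0.3, 0, 0, 0, -1],
])

```text
time: 3.77
ee_pos: [0.5057, -0.0764, 0.0819]
eef_rot: [0.591, 0.807, 0.002, 0.002]
ft_force: [-1.1, -0.2, 17.9]
width: 0.0018
grip_force: 9.3
```

Run:
```python
from h import *
s=r.read_state();print(s['time'],s['ee_pos'],s['ft_force'],s['torque'],s['joint_positions'][6])
c=cam('wrist');save(c,'w2.png',(200,60,460,260),3)
```

```text
3.7667 [ 0.50565655 -0.07635024  0.08191468] [-1.06779646 -0.22283357 17.89019285] [-0.004749    0.39874003 -0.09935289] 0.4751979593155183
```

View pics/w2.png

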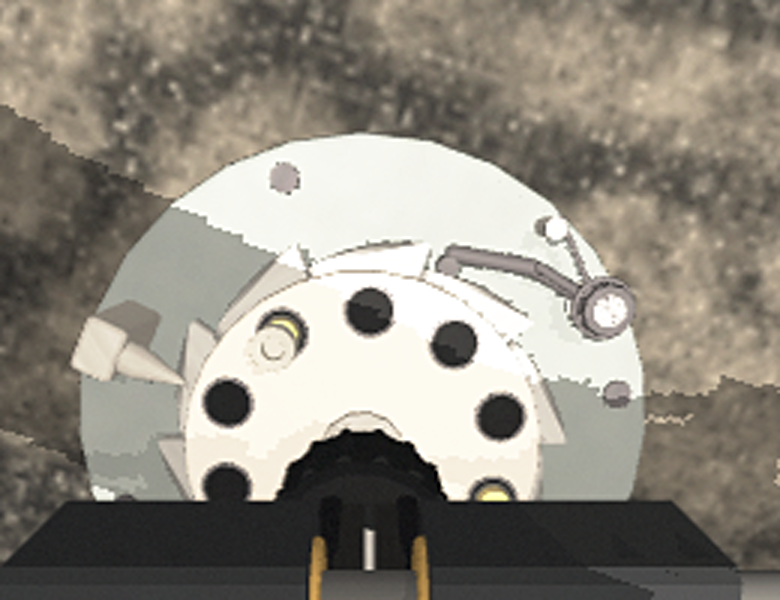

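The fingers shut to 2 mm without holding the knob: the lone vial (crop 275,345) is still one tooth from the pointer (crop 180,380). I'll look from the other cameras to see where the fingers are.

Run:
```python
from h import *
a=cam('scene');b=cam('top')
A=cv2.resize(a['pixels'][205:325,290:410,::-1],(400,400),interpolation=cv2.INTER_CUBIC)
B=cv2.resize(b['pixels'][150:270,345:465,::-1],(400,400),interpolation=cv2.INTER_CUBIC)
cv2.imwrite('pics/z1.png',np.hstack([A,B]))
s=r.read_state();p=s['ee_pos'];print(s['width'],p,proj(a,p),proj(a,np.array([.504,-.078,.108])))
M=R.from_quat(s['eef_rot']).as_matrix();print(M.round(3))
```

```text
0.0005659503301194375 [ 0.50568726 -0.07640574  0.08189928] [[360.9364104  259.41417032]] [[362.12857542 252.71591971]]
[[-0.297  0.955  0.004]
 [ 0.955  0.297  0.001]
 [-0.001  0.004 -1.   ]]
```

View pics/z1.png

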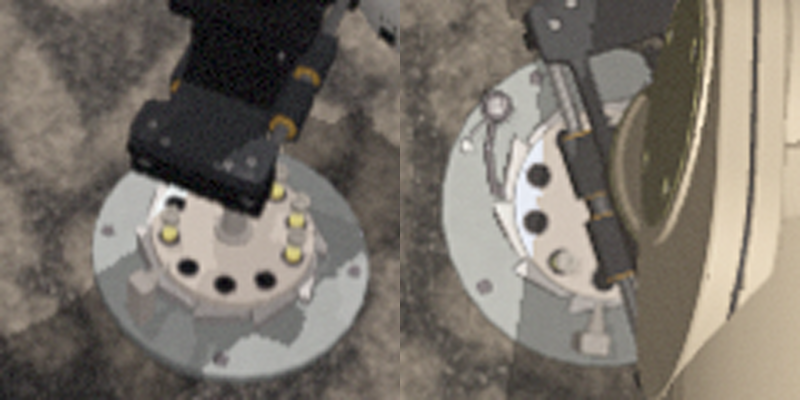

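Run:
```python
from h import *
a=cam('scene');b=cam('top');w=cam('wrist')
s=r.read_state();p=np.array(s['ee_pos']);M=R.from_quat(s['eef_rot']).as_matrix()
print(s['time'],s['width'],s['grip_force'],s['ft_force'])
for sx in(-1,1):
  for sy in(-1,1):
    q=p+M@np.array([sx*.0375,sy*.095,-.07]);u=proj(a,q)[0];print(sx,sy,u,(u-[290,205])*3.33, (proj(b,q)[0]-[345,150])*3.33+[400,0])
P=cloud(w);g=w['pixels'].max(-1)
m=(P[...,2]>.08)&(P[...,2]<.125)&(np.hypot(P[...,0]-.504,P[...,1]+.078)<.06)
v,u=np.where(m);q=P[m];print('knob wrist',m.sum(),q.min(0),q.max(0),u.min(),u.max(),v.min(),v.max())
L=lambda X:proj(w,X)[0]
print('tcp',L(p),'knobtop',L(np.array([.504,-.078,.108])),'knob edge',L(np.array([.504,-.057,.108])))
# points nearest scene cam on gripper: local tool-frame cloud
for n,c in(('s',a),('w',w),('t',b)):
  Q=(cloud(c).reshape(-1,3)-p)@M
  Q=Q[(abs(Q[:,0])<.07)&(abs(Q[:,1])<.11)&(Q[:,2]<-.015)&(Q[:,2]>-.2)]
  for z in np.arange(-.12,-.01,.015):
    k=Q[abs(Q[:,2]-z)<.0075]
    if len(k): print(n,round(z,3),len(k),k.min(0).round(3),k.max(0).round(3))
```

```text
4.0667 0.0005486461397633843 9.423152186209336 [-2.02854874  0.13707876 18.96905636]
-1 -1 [363.9358878  283.03850905] [246.20650637 259.86823514] [775.34145081 352.56799705]
-1 1 [397.43346749 212.59201222] [357.75344674  25.28140068] [654.18635644 -17.5431444 ]
1 -1 [325.74352267 267.41541008] [119.02593048 207.84331557] [629.87300837 400.30694352]
1 1 [363.93941856 201.14225713] [246.21826382 -12.84628375] [509.71087607  27.34865607]
knob wrist 1325 [ 0.48335556 -0.07989843  0.08153134] [ 0.52280279 -0.05744572  0.12492193] 291 349 203 238
tcp [322.80672771 227.12339781] knobtop [319.69270785 243.01253506] knob edge [329.75212524 212.71151406]
s -0.12 461 [-0.038 -0.096 -0.127] [ 0.038  0.09  -0.113]
s -0.105 286 [-0.038 -0.09  -0.112] [ 0.036  0.082 -0.098]
s -0.09 6 [-0.021 -0.088 -0.097] [ 0.029  0.079 -0.097]
s -0.045 2 [-0.011  0.004 -0.05 ] [-0.011  0.006 -0.045]
s -0.03 8 [-0.022 -0.008 -0.027] [-0.02   0.006 -0.023]
s -0.015 6 [-0.023 -0.009 -0.022] [-0.021 -0.001 -0.015]
w -0.12 27355 [-0.022 -0.088 -0.127] [ 0.039  0.086 -0.113]
w -0.105 11169 [-0.036 -0.087 -0.112] [ 0.039  0.087 -0.098]
w -0.09 215 [-0.033 -0.087 -0.097] [ 0.037  0.084 -0.083]
w -0.075 576 [-0.009 -0.005 -0.082] [ 0.008  0.005 -0.073]
w -0.06 126 [ 0.007 -0.007 -0.062] [ 0.012  0.006 -0.053]
w -0.045 318 [ 0.006 -0.009 -0.052] [ 0.012  0.008 -0.038]
w -0.03 745 [ 0.009 -0.019 -0.037] [ 0.019  0.015 -0.023]
w -0.015 174 [ 0.009 -0.019 -0.022] [ 0.019  0.016 -0.015]
t -0.12 543 [ 0.013 -0.092 -0.126] [ 0.039  0.093 -0.113]
t -0.105 91 [ 0.026 -0.086 -0.112] [ 0.039  0.086 -0.1  ]
t -0.03 1 [ 0.012 -0.001 -0.027] [ 0.012 -0.001 -0.027]
t -0.015 2 [ 0.018 -0.004 -0.021] [ 0.019  0.001 -0.018]
```

The gripper's body begins 98 mm behind the reported TCP rather than 70 mm, so the tips are about 28 mm higher than reported and shut on top of the knob. I'll lift, open and measure the tips.

>>> apply_moves([
  [0, 0, 0, 0, 0, -20, -1],
  [0, 0, 0, 0, 0, -40, 0],
  [0, 0, 0, 0, 0, -40, 1],
  [0, 0, 0, 0, 0, -40, 1],
  [0, 0, 0, 0, 0, -40, 1],
  [0, 0, 0, 0, 0, -40, 1],
  [0, 0, 0, 0, 0, -40, 1],
  [0, 0, 0, 0, 0, -40, 1],
  [0, 0, 0, 0, 0, -40, 1],
  [0, 0, 0, 0, 0, -40, 1],
])

```text
time: 4.9
ee_pos: [0.5034, -0.0763, 0.1194]
eef_rot: [0.593, 0.805, -0.0, -0.0]
ft_force: [-0.2, 0.5, 0.3]
width: 0.0528
grip_force: 0.0
```

Run:
```python
from h import *
a=cam('scene');w=cam('wrist')
s=r.read_state();p=np.array(s['ee_pos']);M=R.from_quat(s['eef_rot']).as_matrix()
print(s['time'],s['width'],p,s['ft_force'],s['joint_positions'])
for n,c in(('s',a),('w',w)):
  P=cloud(c).reshape(-1,3);Q=(P-p)@M
  k=(abs(Q[:,0])<.025)&(abs(Q[:,1])<.07)&(Q[:,2]>-.09)&(P[:,2]>.116)
  for z in np.arange(-.09,.03,.01):
    for sg in(-1,1):
      j=k&(abs(Q[:,2]-z)<.005)&(Q[:,1]*sg>0)
      if j.sum()>2: print(n,round(z,3),sg,j.sum(),Q[j].min(0).round(3),Q[j].max(0).round(3))
A=cv2.resize(a['pixels'][185:325,280:420,::-1],(480,480),interpolation=cv2.INTER_CUBIC)
cv2.imwrite('pics/z2.png',A)
```

```text
5.0 0.060800676900953636 [ 0.5034747  -0.0762962   0.11945865] [-0.30989738  0.18737038 -0.08216966] [-0.47914089  0.14108253  0.58822119  1.88946771 -0.08611788  1.13611181
  0.44178981]
w -0.09 -1 118 [-0.002 -0.036 -0.09 ] [ 0.012 -0.033 -0.085]
w -0.09 1 110 [-0.001  0.032 -0.09 ] [ 0.012  0.035 -0.085]
w -0.08 -1 411 [-0.008 -0.034 -0.085] [ 0.009 -0.028 -0.075]
w -0.08 1 400 [-0.008  0.028 -0.085] [ 0.009  0.033 -0.075]
w -0.07 -1 114 [-0.009 -0.034 -0.075] [ 0.004 -0.028 -0.065]
w -0.07 1 127 [-0.01   0.028 -0.075] [ 0.004  0.033 -0.065]
w -0.06 -1 130 [-0.009 -0.04  -0.065] [ 0.012 -0.028 -0.055]
w -0.06 1 125 [-0.009  0.028 -0.065] [ 0.012  0.039 -0.055]
w -0.05 -1 177 [-0.009 -0.038 -0.055] [ 0.012 -0.028 -0.045]
w -0.05 1 175 [-0.009  0.028 -0.055] [ 0.012  0.038 -0.045]
w -0.04 -1 154 [-0.    -0.037 -0.045] [ 0.012 -0.028 -0.035]
w -0.04 1 160 [-0.     0.028 -0.045] [ 0.012  0.037 -0.035]
w -0.03 -1 123 [-0.004 -0.037 -0.035] [ 0.012 -0.028 -0.026]
w -0.03 1 125 [-0.003  0.028 -0.035] [ 0.012  0.037 -0.026]
```

View pics/z2.png

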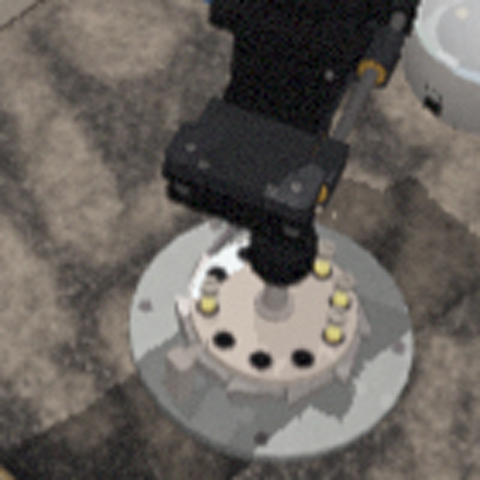

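The scene crop shows the gripper above the knob (285,250) with the vials unmoved. The wrist depth puts the fingertips 26 mm behind the reported TCP, centred sideways. So the reported TCP should go to z of about 0.055, which is 64 mm down.

>>> apply_moves([
  [0, 0, 0, -2, 0, 0, 1],
  [0, 0, 0, -2, 0, 0, 1],
  [0, 0, 0, -2, 0, 0, 1],
  [0, 0, 0, -2, 0, 0, 1],
  [0, 0, 0, -2, 0, 0, 1],
  [0, 0, 0, -2, 0, 25, 1],
  [0, 0, 0, -2, 0, 45, 1],
  [0, 0, 0, -2, 0, 57, 1],
  [0, 0, 0, -2, 0, 64, 1],
  [0, 0, 0, -2, 0, 64, 1],
])

```text
time: 5.83
ee_pos: [0.5032, -0.0781, 0.0544]
eef_rot: [0.593, 0.805, -0.001, -0.001]
ft_force: [-0.8, 0.5, 0.8]
width: 0.087
grip_force: 0.0
```

>>> apply_moves([
  [0, 0, 0, 0, 0, 0, -1],
  [0, 0, 0, 0, 0, 0, -1],
  [0, 0, 0, 0, 0, 0, -1],
  [0, 0, 0, 0, 0, 0, -1],
  [0, 0, 0, 0, 0, 0, -1],
  [0, 0, 0, 0, 0, 0, -1],
  [0, 0, 0, 0, 0, 0, -1],
  [0, 0, 0, 0, 0, 0, -1],
  [0, 0, 0, 0, 0, 0, -1],
  [0, 0, 0, 0, 0, 0, -1],
  [0, 0, 0, 0, 0, 0, -1],
  [0, 0, 0, 0, 0, 0, -1],
], force=25)

```text
time: 6.83
ee_pos: [0.5044, -0.0781, 0.0557]
eef_rot: [0.593, 0.805, 0.0, 0.0]
ft_force: [1.9, 1.3, -0.3]
width: 0.0391
grip_force: 25.0
```

The knob is gripped at 25 N and 39 mm. I'll turn 46° anticlockwise.

>>> apply_moves([
  [0, 0, -0.08, 0, 0, 0, -1],
  [0, 0, -0.16, 0, 0, 0, -1],
  [0, 0, -0.24, 0, 0, 0, -1],
  [0, 0, -0.32, 0, 0, 0, -1],
  [0, 0, -0.4, 0, 0, 0, -1],
  [0, 0, -0.48, 0, 0, 0, -1],
  [0, 0, -0.56, 0, 0, 0, -1],
  [0, 0, -0.64, 0, 0, 0, -1],
  [0, 0, -0.72, 0, 0, 0, -1],
  [0, 0, -0.8, 0, 0, 0, -1],
  [0, 0, -0.8, 0, 0, 0, -1],
  [0, 0, -0.8, 0, 0, 0, -1],
])

```text
time: 7.83
ee_pos: [0.5039, -0.0784, 0.0556]
eef_rot: [0.234, 0.972, -0.0, -0.0]
ft_force: [-1.0, -0.3, 2.3]
width: 0.0394
grip_force: 25.0
```

Run:
```python
from h import *
w=cam('wrist');s=r.read_state();print(s['time'],s['torque'],s['width'],s['grip_force'],R.from_quat(s['eef_rot']).as_matrix()[:2,:2])
save(w,'w3.png',(200,60,460,260),3)
```

```text
7.8833 [-0.263145    0.27051647 -0.01392806] 0.03899636139474387 24.99980860215146 [[-0.89025003  0.45547203]
 [ 0.45547207  0.89025007]]
```

View pics/w3.png

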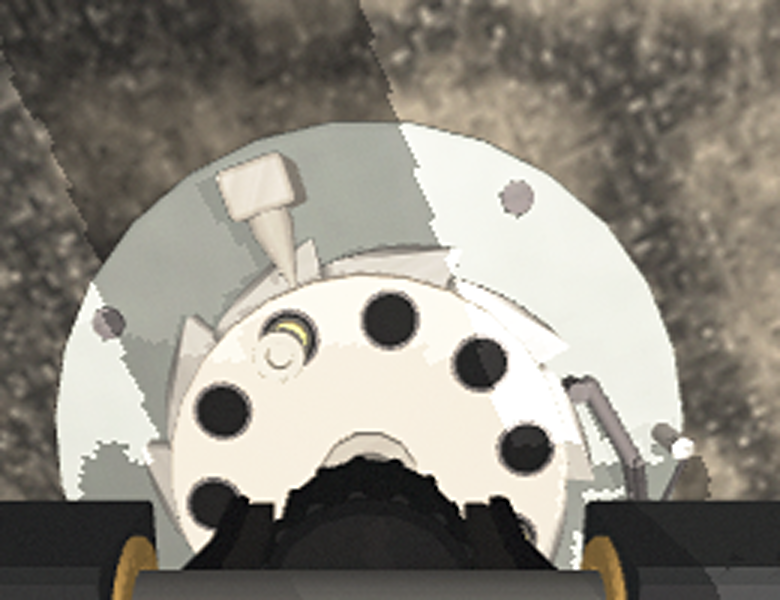

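The lone vial (295,330) is just past the pointer tip (290,280) and the pawl tip (575,385) is past the tooth. I'll let go and lift straight up.

>>> apply_moves([
  [0, 0, 0, 0, 0, 0, 1],
  [0, 0, 0, 0, 0, 0, 1],
  [0, 0, 0, 0, 0, 0, 1],
  [0, 0, 0, 0, 0, 0, 1],
  [0, 0, 0, 0, 0, 0, 1],
  [0, 0, 0, 0, 0, 0, 1],
  [0, 0, 0, 0, 0, 0, 1],
  [0, 0, 0, 0, 0, 0, 1],
  [0, 0, 0, 0, 0, 0, 1],
  [0, 0, 0, 0, 0, -20, 1],
  [0, 0, 0, 0, 0, -50, 1],
  [0, 0, 0, 0, 0, -80, 1],
  [0, 0, 0, 0, 0, -110, 1],
  [0, 0, 0, 0, 0, -120, 1],
  [0, 0, 0, 0, 0, -120, 1],
  [0, 0, 0, 0, 0, -120, 1],
  [0, 0, 0, 0, 0, -120, 1],
  [0, 0, 0, 0, 0, -120, 1],
])

```text
time: 9.38
ee_pos: [0.5033, -0.0781, 0.1741]
eef_rot: [0.233, 0.973, -0.0, -0.001]
ft_force: [0.2, 1.2, 0.1]
width: 0.0871
grip_force: 0.0
```

Run:
```python
from h import *
w=cam('wrist');s=r.read_state();print(s['time'],s['ee_pos'],s['ft_force'],s['width'])
save(w,'w4.png',(210,90,430,255),3.6)
```

```text
9.4333 [ 0.50343151 -0.07812897  0.17431157] [-0.3892239  -0.01058935 -0.28123447] 0.08719810166244077
```

View pics/w4.png

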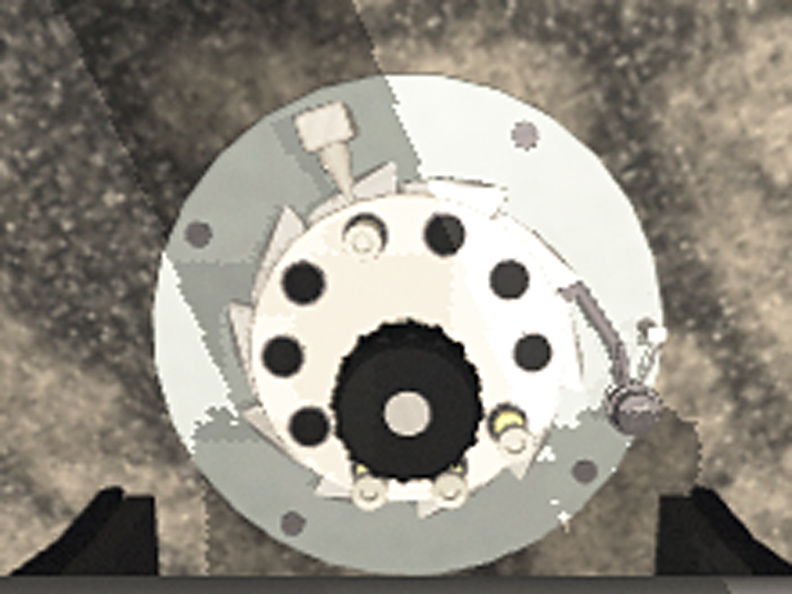

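The lone vial (365,235) stands on the pointer's line (tip 348,195), the pawl tip (570,290) has dropped in behind its tooth, and the gripper is clear. I'll hand in.

```bash
python3 -c "
from bench import r
print(r.close_job())"
```

```text
the job is handed in; nothing more can be done
None
```

I turned the carousel one tooth anticlockwise and let go; in the last wrist picture the lone vial stands in front of the pointer, the pawl looks dropped in behind its tooth and the gripper is clear; the job was handed in at about 9.4 s and returned no verdict.

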